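# Set up a row of V-blocks and lay the brass tube in it

### The job

Make a straight cradle for the brass tube: slide the three blue V-blocks along the board, without picking them up, so that one stands centred and square in each black outline with all the grooves running along the row. Only when the row is set and let go, take the tube from its wooden stand and lower it (do not drop it) into all three grooves, centred along the row, and let go. Leave the tray, the oil bottle and the polish jar where they are.

Things in the scene. Friction and masses are not known exactly. Their poses are not given: they have to be found in the camera images.
- board: fixed plywood layout board, 280 mm (x) by 360 mm (y), 12 mm thick, lying on the bench; origin at the centre of its underside. Three black outlines form a row along its y at x = +50 mm, y = -100, 0 and +100 mm; the loose blocks start on the half of the board nearer the robot
- seat_a (a point): centre of the first (board y = -100 mm) black painted outline on the board, on the board's top face (12 mm above the bench); axes as the board's. The outline is 54 mm (board x) by 50 mm (board y) inside its 4 mm line, so a centred block shows 5 mm of wood all round
- seat_b (a point): centre of the middle (board y = 0) black painted outline on the board, on the board's top face (12 mm above the bench); axes as the board's. The outline is 54 mm (board x) by 50 mm (board y) inside its 4 mm line, so a centred block shows 5 mm of wood all round
- seat_c (a point): centre of the third (board y = +100 mm) black painted outline on the board, on the board's top face (12 mm above the bench); axes as the board's. The outline is 54 mm (board x) by 50 mm (board y) inside its 4 mm line, so a centred block shows 5 mm of wood all round
- block_a: blue steel V-block, 44 mm wide (its x), 40 mm long (its y), 40 mm high, 0.35 to 0.55 kg, standing loose on the board; origin at the centre of its underside, z up. A bright 90-degree V groove runs along its y through the top, 28 mm wide at the mouth, its bottom 26 mm above the underside. The three blocks are alike and each looks the same turned half round
- block_b: blue steel V-block, 44 mm wide (its x), 40 mm long (its y), 40 mm high, 0.35 to 0.55 kg, standing loose on the board; origin at the centre of its underside, z up. A bright 90-degree V groove runs along its y through the top, 28 mm wide at the mouth, its bottom 26 mm above the underside. The three blocks are alike and each looks the same turned half round
- block_c: blue steel V-block, 44 mm wide (its x), 40 mm long (its y), 40 mm high, 0.35 to 0.55 kg, standing loose on the board; origin at the centre of its underside, z up. A bright 90-degree V groove runs along its y through the top, 28 mm wide at the mouth, its bottom 26 mm above the underside. The three blocks are alike and each looks the same turned half round
- tube: loose brass tube with bright end bands, 20 mm in diameter, 300 mm long, 0.15 kg; origin at its middle on its axis, its x along the tube. It starts in the notches of the wooden stand, axis 59 mm above the bench. Lying in the set-up row, its axis is 40 mm above the board's top face; between neighbouring blocks 60 mm of its length is free for the fingers
- stand: fixed pale wooden stand, 240 mm long (its x) and 50 mm wide, foot 12 mm high, with two notched uprights 16 mm thick and 59 mm high, centred 100 mm either side of its middle; the tube lies along its x. Origin at the centre of its underside. It is left or right of the board
- tray: bystander: dark steel tray 150 x 100 x 30 mm with small brass caps, loose, on the other side of the board from the stand; origin at the centre of its underside
- oil: bystander: white oil bottle, 40 mm in diameter, 95 mm high, loose; origin at the centre of its underside
- jar: bystander: amber polish jar with a black cap, 60 mm in diameter and 60 mm high, loose; origin at the centre of its underside
Mind the look-alikes: they are no part of the job. Leave any pink or purple look-alike of the block_c alone.

How it is judged:
By the outcome, as a careful person would: the job done as asked, in the order asked, and still so for the second after the job is handed in, with the robot touching nothing.
It also fails if it takes over 64 s, if anything falls off the work surface, if the arm or the gripper's body presses on something with over 40 N, if the wrist force passes 120 N, or if a joint passes its speed limit or range.

### The arm

A 7-joint arm with a two-finger parallel gripper is mounted at the origin on the work surface. World frame = base frame: x ahead of the robot, y to its left, z up, the work surface at z = 0. Lengths are in m, angles in rad, forces in N, time in s.
With the tool pointing down it reaches from about 0.425 to 0.925 m from the base axis. Payload 6.8 kg.
Tool frame: the origin (TCP) lies between the finger pads; the fingertips stand 19 mm ahead of it and the grasp point (between the pads) is the TCP; z points along the fingers, y is the line along which they close (so a half turn about z gives the same grasp; the last joint's range is limited). The gripper opens to 85 mm and grips with 20 to 120 N. Pads are 22 mm wide; open, the fingers measure 114 mm over their backs; the gripper's body (76 mm by 85 mm) begins 54 mm behind the grasp point. The pads swing forward as they close: fully open they stand 13 mm farther back than shut.
Start: joints at [1.095, 0.477, 0.022, 1.555, -0.011, 1.109, -0.083], TCP at [0.243, -0.63, 0.25] pointing down, gripper open.
Joint ranges: [-2.96, 2.96], [-0.34, 2.1], [-1.41, 1.46], [0.24, 2.44], [-1.37, 4.51], [0.17, 1.92], [-2.96, 2.96]. Speed limits (rad/s): [2.39, 2.39, 3.14, 3.14, 3.14, 3.14, 3.14].

### API

Orientations are given as a unit quaternion [x, y, z, w].
In Python, from plant import bot gives the robot as it stands. The module is installed in compiled form; this text tells all that it offers.
- The arm moves only by the tool apply_moves, never from a script. Its argument "increments" is a list of rows, each an object with "linear": the shift along the tool's x, y, z in mm, a list of three; "rotation": the turn, a rotation vector about the tool's x, y, z in degrees, a list of three; "gripper": the finger opening in mm, from 0 to 85.4. In form: [{"linear": [tx, ty, tz], "rotation": [wx, wy, wz], "gripper": gripper}, ...]. A call has exactly 10 rows; each row shifts and turns the commanded pose from where the row before left it, along the tool's axes as they then stand; what a row does not reach is not made up. A row lasts 1/10 s, in which the tool goes at most 50 mm and 8.59 degrees, less where a joint would pass 70% of its speed; a pose out of reach is approached as far as the arm can. A call is refused whole if a number of a shift passes 50 or a number of a turn 8.59, either way. A call with a gripper value outside its range is refused whole. The fingers move at their own pace and stop on an object; "newtons" is the grip in N (left out, the last holds). Time passes only in rows, so rows that do not move let the fingers close, or fill a call up. It gives the time, the measured TCP pose, the force, the opening and the grip force at its end, in the units of the state.
- bot.state(): the state, without advancing time (a new reading comes with each control period).
- bot.camera(name): name is "side" or "top" or "wrist"; returns a dict with "pixels" (420x560x3 uint8, red, green, blue), "z_map" (420x560 float32, m along the optical axis (not along the pixel's ray), 0 where there is no reading), "mtx" (3x3 intrinsics, pixels), "distortion" ([k1, k2, p1, p2, k3] as OpenCV has them; the pictures are not rectified), "position" and "rotation" of the camera in the world. Camera axes: x right, y down, z forward; pixel columns grow to the right and rows downward; lengths in m; the calibration is good to about 2 mm. A picture is of the moment at which its call begins.
- bot.hand_in(): hands the job in; it is judged then, once.
The state is a dict: "t": time; "joint_positions": joint angles; "joint_velocities": joint speeds; "effort": joint torques, N m; "tcp_pos": TCP position; "ee_rot": TCP orientation; "ft_force": force on the tool from outside, world axes, zero at the start; "torque": the same for the moment, N m; "grip_width": opening from 0.0 (shut) to 1.0 (fully open); "finger_force": force on a finger pad.
Only numpy, scipy, OpenCV 4.12 (cv2) and the standard library are available. Lean on these libraries where they do the work, as an engineer would, in place of code of your own. Each camera call takes 0.05 s, during which the arm holds its last target. There are 200 camera calls.

## Working session

There is one attempt and no reset: what is moved stays moved. The work goes in short steps, Python scripts to look and compute and a tool call to move; the robot and the scene stay as the last step left them, time stands still between calls to the robot, and variables do not carry over. Pictures are saved under pics/ and viewed, at most 10 in all, crops included, and the job is handed in when it is done.

Besides the shell and the picture viewer there is one more tool, called after "Call:" in YAML: its name, and indented under it one key for each argument. apply_moves: Moves the arm, as the interface text tells. Its arguments: {"type":"object","properties":{"increments":{"type":"array"},"newtons":{"type":"number"}},"required":["increments"]}

```bash
mkdir -p pics; cat > h.py <<'E'
import numpy as np, cv2
from plant import bot
from scipy.spatial.transform import Rotation as R
def cam(n):
    c=bot.camera(n); c={k:(np.array(v) if not isinstance(v,str) else v) for k,v in c.items()}
    r=c['rotation']
    c['R']=r if r.shape==(3,3) else R.from_quat(r).as_matrix()
    return c
def save(c,f): cv2.imwrite(f,c['pixels'][:,:,::-1])
def world(c):
    h,w=c['z_map'].shape
    u,v=np.meshgrid(np.arange(w),np.arange(h))
    p=cv2.undistortPoints(np.stack([u,v],-1).reshape(-1,1,2).astype(np.float64),c['mtx'].astype(float),c['distortion'].astype(float)).reshape(h,w,2)
    z=c['z_map'].astype(float)
    P=np.dstack([p[...,0]*z,p[...,1]*z,z])@c['R'].T+c['position']
    P[z==0]=np.nan
    return P
def onplane(c,uv,z):
    p=cv2.undistortPoints(np.array(uv,float).reshape(-1,1,2),c['mtx'].astype(float),c['distortion'].astype(float)).reshape(-1,2)
    d=np.c_[p,np.ones(len(p))]@c['R'].T
    return c['position']+d*((z-c['position'][2])/d[:,2])[:,None]
def proj(c,X):
    X=np.array(X,float).reshape(-1,3); Rt=c['R'].T
    return cv2.projectPoints(X,cv2.Rodrigues(Rt)[0],-Rt@c['position'],c['mtx'].astype(float),c['distortion'].astype(float))[0].reshape(-1,2)
E
python3 - <<'E'
from h import *
print(bot.state())
for n in ['top','side','wrist']:
    c=cam(n); save(c,f'pics/{n}0.png'); np.savez(f'{n}0.npz',**c); print(n,c['position'],c['R'],c['mtx'],c['distortion'])
E
```

```text
{'t': 0.0, 'joint_positions': array([ 1.09488871,  0.47783395,  0.02232736,  1.55645933, -0.01151051,
        1.10930523, -0.08311641]), 'joint_velocities': array([ 1.19318779e-03, -1.73780544e-03, -9.50912374e-04, -7.74007514e-04,
        8.87010900e-04, -8.99359092e-04, -1.72502037e-05]), 'effort': array([ 2.09892814e-04, -5.96451795e+01,  1.60823911e+00, -2.81191367e+01,
        1.25412340e-02,  9.47741442e-03,  2.55452346e-05]), 'tcp_pos': array([ 0.24250423, -0.62932757,  0.24929943]), 'ee_rot': array([ 9.83135823e-01,  1.82874468e-01, -2.33271786e-04, -9.09549231e-04]), 'ft_force': array([-0.99330645,  0.58801031,  0.42992527]), 'torque': array([ 0.07047191,  0.03114001, -0.02790948]), 'finger_force': 0.0, 'grip_width': 0.9974124811706676}
top [ 0.4709836  -0.0031546   1.00129354] [[-0.01276157 -0.99782823  0.06462176]
 [-0.999915    0.01256232 -0.00348872]
 [ 0.00266935 -0.06466079 -0.99790373]] [[414.03977893   0.         275.53502599]
 [  0.         414.03977893 217.69276383]
 [  0.           0.           1.        ]] [-0.11970894  0.          0.          0.          0.        ]
side [0.04692164 0.58542952 0.51018155] [[-0.76823326 -0.33365533  0.54634402]
 [-0.64015407  0.39436658 -0.65930097]
 [ 0.00451946 -0.85624128 -0.51655634]] [[431.37930921   0.         278.01575991]
 [  0.         431.37930921 206.50350687]
 [  0.           0.           1.        ]] [-0.10975177  0.          0.          0.          0.        ]
wrist [ 0.31680852 -0.60097508  0.37282915] [[ 0.35938041 -0.88756087 -0.28823848]
 [-0.93318936 -0.34241219 -0.10913987]
 [-0.00182809  0.30820381 -0.9513186 ]] [[355.12652994   0.         281.04960439]
 [  0.         355.12652994 204.08685903]
 [  0.           0.           1.        ]] [-0.06218991  0.          0.          0.          0.        ]
```

View pics/top0.png

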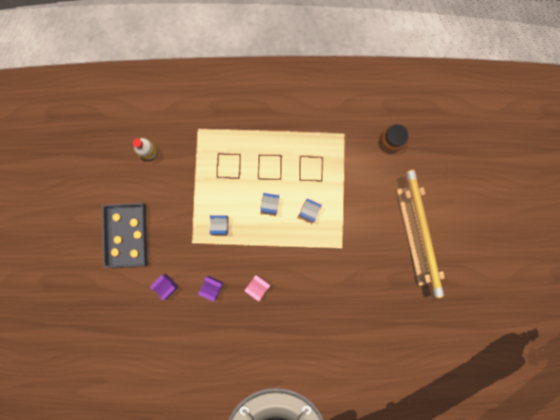

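View pics/side0.png

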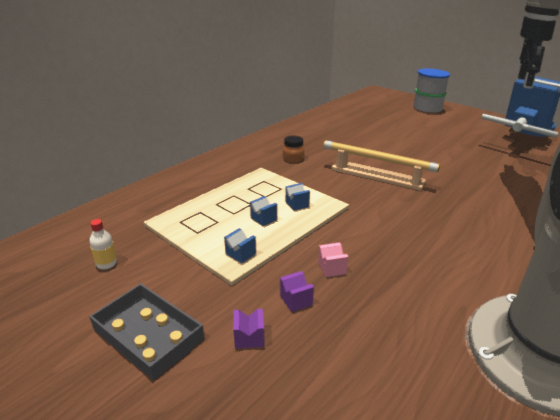

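The top view shows the board at columns 195–345, with outlines at (229,166), (270,167) and (311,168). The blue blocks are at (219,225), (270,204) and (310,210). The tube lies from (411,175) to (438,293), and the purple and pink decoys are nearer the robot. The side view agrees.

```bash
cat >> h.py <<'E'
def hsv(c): return cv2.cvtColor(c['pixels'],cv2.COLOR_RGB2HSV)
def blocks(c,P,ztop=0.052):
    """clusters of points of block height on the board"""
    m=(P[...,2]>0.030)&(P[...,2]<0.07)&(P[...,0]>0.40)&(P[...,0]<0.70)&(P[...,1]>-0.19)&(P[...,1]<0.21)
    n,l,st,ce=cv2.connectedComponentsWithStats(m.astype(np.uint8))
    out=[]
    for i in range(1,n):
        if st[i,4]<60: continue
        q=P[l==i]; out.append((st[i,4],q.mean(0),np.percentile(q[:,2],[5,50,95]),cv2.minAreaRect(q[:,:2].astype(np.float32)*1000),hsv(c)[l==i].mean(0)))
    return out
E
python3 - <<'E'
from h import *
for n in ['top','side']:
    c=dict(np.load(f'{n}0.npz')); P=world(c)
    print(n)
    for b in blocks(c,P): print(b)
    H=hsv(c)
    # black lines: on the board
    m=(H[...,2]<90)&(P[...,2]<0.02)&(P[...,2]>0.006)&(P[...,0]>0.40)&(P[...,0]<0.70)&(P[...,1]>-0.19)&(P[...,1]<0.21)
    k,l,st,ce=cv2.connectedComponentsWithStats(m.astype(np.uint8))
    for i in range(1,k):
        if st[i,4]>30: print('dark',st[i],ce[i],np.nanmean(P[l==i],0),cv2.minAreaRect(P[l==i][:,:2].astype(np.float32)*1000))
    # tube, stand
    m=(P[...,2]>0.062)&(P[...,2]<0.09)&(P[...,0]>0.25)&(P[...,0]<0.70)&(P[...,1]<-0.2)&(P[...,1]>-0.5)
    k,l,st,ce=cv2.connectedComponentsWithStats(m.astype(np.uint8))
    for i in range(1,k):
        if st[i,4]>30: print('tube',st[i],np.nanmean(P[l==i],0),np.nanpercentile(P[l==i][:,2],[50,95]),cv2.minAreaRect(P[l==i][:,:2].astype(np.float32)*1000))
    m=(P[...,2]>0.006)&(P[...,2]<0.02)&(H[...,1]<200)&(H[...,2]>120)&(P[...,0]>0.36)&(P[...,0]<0.74)&(P[...,1]>-0.21)&(P[...,1]<0.23)
    k,l,st,ce=cv2.connectedComponentsWithStats(m.astype(np.uint8)); i=1+st[1:,4].argmax()
    print('board',st[i],np.median(P[l==i],0),cv2.minAreaRect(P[l==i][:,:2].astype(np.float32)*1000))
c=dict(np.load('top0.npz'));print(R.from_quat(bot.state()['ee_rot']).as_matrix())
E
```

```text
top
(np.int32(340), array([0.568065  , 0.00713168, 0.04576243]), array([0.03703373, 0.04721672, 0.05225159]), ((568.4248046875, 7.038610458374023), (39.9233512878418, 44.06166458129883), 80.23965454101562), array([ 56.96470588,  45.65      , 187.14117647]))
(np.int32(344), array([ 0.55119436, -0.08686527,  0.04561055]), array([0.0368176 , 0.04673346, 0.05186815]), ((551.458251953125, -87.16348266601562), (39.90796661376953, 44.27561569213867), 65.19049072265625), array([ 57.34593023,  42.5872093 , 188.74418605]))
(np.int32(340), array([0.51997377, 0.12741536, 0.04585936]), array([0.0367044 , 0.04714609, 0.05207377]), ((519.7415771484375, 127.84658813476562), (40.397186279296875, 41.65321350097656), 89.38814544677734), array([ 57.94117647,  46.29411765, 183.40294118]))
tube [407 170  37 128 948] [ 0.49178016 -0.35008213  0.06610523] [0.0661215  0.06941231] ((491.934326171875, -350.7100524902344), (300.4228820800781, 20.72681999206543), 11.727770805358887)
board [  192   134   153   114 15285] [0.61103513 0.00507964 0.01042232] ((608.3880615234375, 8.953384399414062), (362.590026855468
[... 1211 characters left out ...]
 [226 252  30  11  92] [241.54347826 257.09782609] [0.50482016 0.13835688 0.01601595] ((508.0355224609375, 139.3051300048828), (54.91719436645508, 28.639009475708008), 39.93404006958008)
tube [323 140 117  29 513] [ 0.48588806 -0.34588982  0.06636584] [0.06655167 0.06991093] ((489.66082763671875, -346.1682434082031), (303.6419677734375, 17.85098648071289), 11.719862937927246)
board [ 147  168  202  116 9606] [0.60170123 0.04859065 0.01206715] ((604.1727294921875, 9.750167846679688), (364.3577880859375, 280.2066955566406), 87.73011779785156)
[[ 9.33119201e-01  3.59566624e-01 -6.31327366e-04]
 [ 3.59567159e-01 -9.33118293e-01  1.30720850e-03]
 [-1.19074568e-04 -1.44678593e-03 -9.99998946e-01]]
```

```bash
cat >> h.py <<'E'
import json
def theta():
    M=R.from_quat(bot.state()['ee_rot']).as_matrix(); return np.degrees(np.arctan2(M[1,0],M[0,0]))
def plan(p1,th1,n,p0=None,th0=None,g=85):
    """rows (tool axes, tool straight down) for a straight path p0->p1 (mm) with yaw th0->th1 in n rows"""
    s=bot.state(); p0=s['tcp_pos']*1000 if p0 is None else np.array(p0,float); th0=theta() if th0 is None else th0
    p=p0.copy(); th=th0; rows=[]
    for k in range(1,n+1):
        q=p0+(np.array(p1)-p0)*k/n
        t=np.radians(th); M=np.array([[np.cos(t),np.sin(t),0],[np.sin(t),-np.cos(t),0],[0,0,-1]])
        d=np.round(M.T@(q-p),1); w=np.round(-((th0+(th1-th0)*k/n)-th),1)
        p=p+M@d; th-=w; rows.append({"linear":d.tolist(),"rotation":[0,0,float(w)],"gripper":g})
    for r in rows: print(json.dumps(r),end=',\n')
    print('end',p.round(1),round(th,2))
E
python3 -c "
from h import *
plan([600,30,260],87.6,20)"
```

```text
{"linear": [28.5, -24.3, -0.5], "rotation": [0, 0, -3.3], "gripper": 85},
{"linear": [29.9, -22.7, -0.5], "rotation": [0, 0, -3.4], "gripper": 85},
{"linear": [31.2, -20.8, -0.6], "rotation": [0, 0, -3.3], "gripper": 85},
{"linear": [32.3, -19.1, -0.5], "rotation": [0, 0, -3.3], "gripper": 85},
{"linear": [33.4, -17.1, -0.5], "rotation": [0, 0, -3.3], "gripper": 85},
{"linear": [34.3, -15.2, -0.5], "rotation": [0, 0, -3.4], "gripper": 85},
{"linear": [35.1, -13.1, -0.6], "rotation": [0, 0, -3.3], "gripper": 85},
{"linear": [35.9, -11.0, -0.5], "rotation": [0, 0, -3.3], "gripper": 85},
{"linear": [36.4, -9.0, -0.5], "rotation": [0, 0, -3.3], "gripper": 85},
{"linear": [36.9, -6.9, -0.5], "rotation": [0, 0, -3.4], "gripper": 85},
{"linear": [37.2, -4.7, -0.6], "rotation": [0, 0, -3.3], "gripper": 85},
{"linear": [37.4, -2.5, -0.5], "rotation": [0, 0, -3.3], "gripper": 85},
{"linear": [37.5, -0.4, -0.5], "rotation": [0, 0, -3.3], "gripper": 85},
{"linear": [37.5, 1.8, -0.5], "rotation": [0, 0, -3.4], "gripper": 85},
{"linear": [37.2, 4.0, -0.6], "rotation": [0, 0, -3.3], "gripper": 85},
{"linear": [37.0, 6.2, -0.5], "rotation": [0, 0, -3.3], "gripper": 85},
{"linear": [36.6, 8.2, -0.5], "rotation": [0, 0, -3.3], "gripper": 85},
{"linear": [36.1, 10.4, -0.5], "rotation": [0, 0, -3.4], "gripper": 85},
{"linear": [35.3, 12.5, -0.6], "rotation": [0, 0, -3.3], "gripper": 85},
{"linear": [34.6, 14.5, -0.5], "rotation": [0, 0, -3.3], "gripper": 85},
end [600.  30. 260.] 87.57
```

Call:
apply_moves:
  increments:
    - {"linear":[28.5,-24.5,-0.5],"rotation":[0,0,-3.3],"gripper":85}
    - {"linear":[30,-22.5,-0.5],"rotation":[0,0,-3.4],"gripper":85}
    - {"linear":[31,-21,-0.5],"rotation":[0,0,-3.3],"gripper":85}
    - {"linear":[32.5,-19,-0.5],"rotation":[0,0,-3.3],"gripper":85}
    - {"linear":[33.5,-17,-0.5],"rotation":[0,0,-3.3],"gripper":85}
    - {"linear":[34.5,-15,-0.5],"rotation":[0,0,-3.4],"gripper":85}
    - {"linear":[35,-13,-0.5],"rotation":[0,0,-3.3],"gripper":85}
    - {"linear":[36,-11,-0.5],"rotation":[0,0,-3.3],"gripper":85}
    - {"linear":[36.5,-9,-0.5],"rotation":[0,0,-3.3],"gripper":85}
    - {"linear":[37,-7,-0.5],"rotation":[0,0,-3.4],"gripper":85}

```text
t: 1.15
tcp_pos: [0.4224, -0.2984, 0.2553]
ee_rot: [0.889, 0.458, -0.0, -0.0]
ft_force: [-0.1, -0.7, -0.2]
grip_width: 0.996
finger_force: 0.0
```

Call:
apply_moves:
  increments:
    - {"linear":[37,-4.5,-0.5],"rotation":[0,0,-3.3],"gripper":85}
    - {"linear":[37.5,-2.5,-0.5],"rotation":[0,0,-3.3],"gripper":85}
    - {"linear":[37.5,-0.5,-0.5],"rotation":[0,0,-3.3],"gripper":85}
    - {"linear":[37.5,2,-0.5],"rotation":[0,0,-3.4],"gripper":85}
    - {"linear":[37,4,-0.5],"rotation":[0,0,-3.3],"gripper":85}
    - {"linear":[37,6,-0.5],"rotation":[0,0,-3.3],"gripper":85}
    - {"linear":[36.5,8,-0.5],"rotation":[0,0,-3.3],"gripper":85}
    - {"linear":[36,10.5,-0.5],"rotation":[0,0,-3.4],"gripper":85}
    - {"linear":[35.5,12.5,-0.5],"rotation":[0,0,-3.3],"gripper":85}
    - {"linear":[34.5,14.5,-0.5],"rotation":[0,0,-3.3],"gripper":85}

```text
t: 2.15
tcp_pos: [0.6011, 0.0306, 0.2601]
ee_rot: [0.721, 0.693, -0.0, -0.0]
ft_force: [0.1, -0.5, 0.2]
grip_width: 0.997
finger_force: 0.0
```

```bash
python3 - <<'E'
from h import *
c=cam('wrist'); save(c,'pics/w1.png'); np.savez('w1.npz',**c); print(bot.state()['tcp_pos'],theta(),c['position'],c['R'][:,2])
P=world(c)
for b in blocks(c,P): print(b)
E
```

```text
[0.60299393 0.03824071 0.26053089] 88.27339090034269 [0.60473882 0.10974582 0.38349645] [-0.01280247 -0.30792992 -0.9513229 ]
(np.int32(2488), array([0.5202301 , 0.12798521, 0.04700391]), array([0.03832614, 0.04840977, 0.05265153]), ((519.605712890625, 127.78196716308594), (40.51903533935547, 44.83921432495117), 88.85769653320312), array([ 68.54421222,  68.01607717, 126.7170418 ]))
(np.int32(1911), array([0.56819226, 0.00895957, 0.04677991]), array([0.03771881, 0.04809983, 0.05266119]), ((568.018798828125, 6.662967681884766), (40.894081115722656, 44.20101547241211), 80.29615783691406), array([ 66.72056515,  61.90319205, 149.07535322]))
(np.int32(1698), array([ 0.55233037, -0.08334027,  0.04575134]), array([0.03436081, 0.04696864, 0.05226679]), ((550.9219360351562, -86.7349853515625), (42.21249008178711, 44.29661560058594), 65.01013946533203), array([ 71.57714959,  64.99882214, 123.3869258 ]))
```

View pics/w1.png

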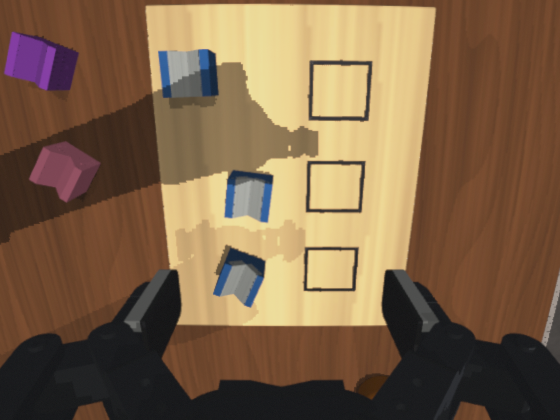

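The wrist view shows the three outlines at about (340,90), (335,187) and (331,269). The blue blocks are at (188,74), (249,196) and (239,277), all with grooves running roughly along the row.

```bash
cat >> h.py <<'E'
def seats(c,mask=False):
    H=hsv(c); h,w=H.shape[:2]; u,v=np.meshgrid(np.arange(w),np.arange(h))
    G=onplane(c,np.stack([u,v],-1).reshape(-1,2),0.012).reshape(h,w,3)
    out=[]
    for s in [(.650,-.093),(.6545,.007),(.6587,.107)]:
        m=(abs(G[...,0]-s[0])<.045)&(abs(G[...,1]-s[1])<.045)&(H[...,2]<95)&(H[...,1]<160)
        # keep thin dark line near the expected rectangle
        q=G[m][:,:2]*1000
        out.append((m.sum(),cv2.minAreaRect(q.astype(np.float32)),q.mean(0)))
    return out
E
python3 - <<'E'
from h import *
c=dict(np.load('w1.npz'))
for s in seats(c): print(s)
print(bot.state()['tcp_pos'],theta()); c=cam('wrist'); np.savez('w2.npz',**c)
print(bot.state()['tcp_pos'],theta())
for s in seats(c): print(s)
for b in blocks(c,world(c)): print(b[3])
c=dict(np.load('top0.npz'))
for s in seats(c): print(s)
E
```

```text
(np.int64(393), ((654.1541748046875, -92.80795288085938), (56.602027893066406, 60.7147216796875), 87.41558837890625), array([655.5195969 , -92.32206219]))
(np.int64(471), ((658.4564819335938, 7.130680084228516), (56.12788772583008, 61.04147720336914), 87.62527465820312), array([658.04158463,   8.29142817]))
(np.int64(640), ((663.1035766601562, 106.52924346923828), (56.85111618041992, 60.83281326293945), 87.07322692871094), array([662.58594678, 106.77911948]))
[0.60299393 0.03824071 0.26053089] 88.27339090034269
[0.60177286 0.03587612 0.26028853] 88.08624331140302
(np.int64(381), ((654.1773071289062, -92.94000244140625), (56.01272201538086, 60.7950325012207), 87.91102600097656), array([654.61488602, -92.90331257]))
(np.int64(472), ((658.7474975585938, 7.107696533203125), (55.77202224731445, 60.93718719482422), 88.17227935791016), array([658.40141308,   9.24550586]))
(np.int64(628), ((663.25537109375, 106.71891784667969), (57.08876419067383, 61.56822204589844), 88.38343048095703), array([662.66943382, 108.38013001]))
((519.5109252929688, 127.65461730957031), (40.494285583496094, 45.26039123535156), 89.32086181640625)
((568.0138549804688, 6.674407958984375), (40.91020202636719, 44.22178268432617), 80.13154602050781)
((550.9451293945312, -86.69268798828125), (42.075286865234375, 44.418792724609375), 65.06624603271484)
(np.int64(0), ((0.0, 0.0), (0.0, 0.0), 0.0), array([nan, nan]))
(np.int64(0), ((0.0, 0.0), (0.0, 0.0), 0.0), array([nan, nan]))
(np.int64(0), ((0.0, 0.0), (0.0, 0.0), 0.0), array([nan, nan]))h.py:57: RuntimeWarning: Mean of empty slice.
  out.append((m.sum(),cv2.minAreaRect(q.astype(np.float32)),q.mean(0)))
  ret = um.true_divide(
```

```bash
python3 -c "
from h import *
bot.camera('wrist');bot.camera('wrist');print(bot.state()['tcp_pos'],theta(),bot.state()['joint_velocities'].round(3))
plan([519.6,127.7,100],89.1,6,g=64)"
```

```text
[0.60049994 0.03015277 0.25982472] 87.65734102340372 [ 0.03  -0.014  0.033  0.018  0.003  0.003  0.   ]
{"linear": [15.7, -14.1, 26.6], "rotation": [0, 0, -0.2], "gripper": 64},
{"linear": [15.7, -14.1, 26.7], "rotation": [0, 0, -0.3], "gripper": 64},
{"linear": [15.9, -14.0, 26.6], "rotation": [0, 0, -0.2], "gripper": 64},
{"linear": [15.8, -14.0, 26.6], "rotation": [0, 0, -0.3], "gripper": 64},
{"linear": [16.0, -13.8, 26.7], "rotation": [0, 0, -0.2], "gripper": 64},
{"linear": [15.9, -13.8, 26.6], "rotation": [0, 0, -0.2], "gripper": 64},
end [519.6 127.7 100. ] 89.06
```

Call:
apply_moves:
  increments:
    - {"linear":[16,-14,26.5],"rotation":[0,0,-0.2],"gripper":64}
    - {"linear":[16,-14,26.5],"rotation":[0,0,-0.3],"gripper":64}
    - {"linear":[16,-14,26.5],"rotation":[0,0,-0.2],"gripper":64}
    - {"linear":[16,-14,26.5],"rotation":[0,0,-0.3],"gripper":64}
    - {"linear":[16,-14,26.5],"rotation":[0,0,-0.2],"gripper":64}
    - {"linear":[15.5,-14,26.5],"rotation":[0,0,-0.2],"gripper":64}
    - {"linear":[0,0,0],"rotation":[0,0,0],"gripper":64}
    - {"linear":[0,0,0],"rotation":[0,0,0],"gripper":64}
    - {"linear":[0,0,0],"rotation":[0,0,0],"gripper":64}
    - {"linear":[0,0,0],"rotation":[0,0,0],"gripper":64}

```text
t: 3.35
tcp_pos: [0.5213, 0.1263, 0.1025]
ee_rot: [0.714, 0.7, 0.001, 0.001]
ft_force: [0.0, 0.4, -0.9]
grip_width: 0.751
finger_force: 0.0
```

```bash
python3 - <<'E'
from h import *
c=cam('wrist'); s=bot.state(); print(s['tcp_pos'],theta(),s['grip_width'],s['ft_force'],s['joint_velocities'].round(3))
for b in blocks(c,world(c)): print(b[0],b[3])
E
```

```text
[0.52104841 0.12653745 0.10235499] 88.85019229450725 0.752250244626978 [-0.57014215  0.75197073 -0.53003603] [-0.004  0.003 -0.006  0.007  0.001 -0.001 -0.001]
6183 ((519.6982421875, 127.6729965209961), (41.10852813720703, 44.21550750732422), 89.17105102539062)
964 ((562.1747436523438, 19.885269165039062), (19.42650604248047, 29.61641502380371), 78.4966812133789)
```

Call:
apply_moves:
  increments:
    - {"linear":[1,-1,22],"rotation":[0,0,0],"gripper":64}
    - {"linear":[0,0,22],"rotation":[0,0,0],"gripper":64}
    - {"linear":[0,0,22],"rotation":[0,0,0],"gripper":64}
    - {"linear":[0,0,0],"rotation":[0,0,0],"gripper":64}
    - {"linear":[0,0,0],"rotation":[0,0,0],"gripper":64}
    - {"linear":[0,0,0],"rotation":[0,0,0],"gripper":40}
    - {"linear":[0,0,0],"rotation":[0,0,0],"gripper":40}
    - {"linear":[0,0,0],"rotation":[0,0,0],"gripper":40}
    - {"linear":[0,0,0],"rotation":[0,0,0],"gripper":40}
    - {"linear":[0,0,0],"rotation":[0,0,0],"gripper":40}
  newtons: 30

```text
t: 4.4
tcp_pos: [0.5198, 0.1287, 0.0367]
ee_rot: [0.713, 0.701, 0.001, 0.001]
ft_force: [-0.9, -0.8, 6.6]
grip_width: 0.512
finger_force: 32.7
```

```bash
python3 - <<'E'
from h import *
c=cam('wrist'); s=bot.state(); print(s['tcp_pos'],theta(),s['grip_width'],s['ft_force'],s['finger_force'])
for b in blocks(c,world(c)): print(b[0],b[1],b[2],b[3])
save(c,'pics/w3.png')
p=s['tcp_pos']*1000
plan([663.2,106.6,p[2]],87.4,8,g=40)
E
```

```text
[0.51979263 0.12872994 0.03673385] 88.95616784714696 0.512009476497618 [-0.95556051 -0.5795421   6.21831504] 32.73690640926361
19013 [0.52017658 0.13374857 0.04944543] [0.0355124  0.04990315 0.0674186 ] ((520.1093139648438, 127.66822814941406), (42.03972244262695, 108.29336547851562), 89.02203369140625)
{"linear": [-2.4, 18.0, 0.0], "rotation": [0, 0, 0.2], "gripper": 40},
{"linear": [-2.4, 18.0, 0.0], "rotation": [0, 0, 0.2], "gripper": 40},
{"linear": [-2.3, 17.9, 0.0], "rotation": [0, 0, 0.2], "gripper": 40},
{"linear": [-2.3, 18.0, 0.0], "rotation": [0, 0, 0.2], "gripper": 40},
{"linear": [-2.2, 18.0, 0.0], "rotation": [0, 0, 0.2], "gripper": 40},
{"linear": [-2.1, 18.1, 0.0], "rotation": [0, 0, 0.2], "gripper": 40},
{"linear": [-2.1, 18.0, 0.0], "rotation": [0, 0, 0.2], "gripper": 40},
{"linear": [-2.0, 18.0, 0.0], "rotation": [0, 0, 0.2], "gripper": 40},
end [663.2 106.6  36.7] 87.36
```

View pics/w3.png

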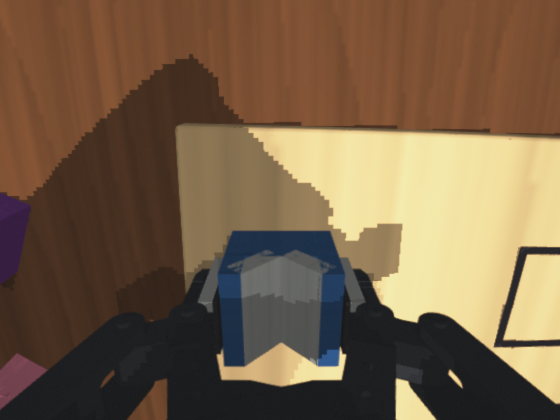

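The picture shows block_c held squarely between the pads at (281,300), standing on the board. Its centre is about 1 mm behind the TCP in y.

Call:
apply_moves:
  increments:
    - {"linear":[-2.2,18,0],"rotation":[0,0,0.2],"gripper":40}
    - {"linear":[-2.2,18,0],"rotation":[0,0,0.2],"gripper":40}
    - {"linear":[-2.2,18,0],"rotation":[0,0,0.2],"gripper":40}
    - {"linear":[-2.2,18,0],"rotation":[0,0,0.2],"gripper":40}
    - {"linear":[-2.2,18,0],"rotation":[0,0,0.2],"gripper":40}
    - {"linear":[-2,18,0],"rotation":[0,0,0.2],"gripper":40}
    - {"linear":[-2,18,0],"rotation":[0,0,0.2],"gripper":40}
    - {"linear":[-2,18,0],"rotation":[0,0,0.2],"gripper":40}
    - {"linear":[0,0,0],"rotation":[0,0,0],"gripper":40}
    - {"linear":[0,0,0],"rotation":[0,0,0],"gripper":40}

```text
t: 5.45
tcp_pos: [0.6644, 0.1075, 0.0368]
ee_rot: [0.723, 0.691, 0.002, 0.001]
ft_force: [5.4, 1.3, 3.6]
grip_width: 0.515
finger_force: 32.6
```

```bash
python3 - <<'E'
from h import *
bot.camera('top'); c=cam('wrist'); s=bot.state(); print(s['tcp_pos'],theta(),s['grip_width'],s['ft_force'],s['finger_force'],s['joint_velocities'].round(3))
H=hsv(c)
for b in blocks(c,world(c)): print(b[0],b[1],b[2],b[3])
h,w=H.shape[:2]; u,v=np.meshgrid(np.arange(w),np.arange(h))
G=onplane(c,np.stack([u,v],-1).reshape(-1,2),0.012).reshape(h,w,3)
save(c,'pics/w4.png')
E
```

```text
[0.66411303 0.10742213 0.03678502] 87.36194829247951 0.5077433591056789 [4.51017157 0.61962477 3.98609864] 32.622149884700775 [-0.001 -0.001  0.001  0.003 -0.001  0.002  0.002]
18413 [0.66328426 0.11235915 0.04898086] [0.03543433 0.04962803 0.06658716] ((655.2449340820312, 106.88336181640625), (41.85530090332031, 88.81158447265625), 87.40843200683594)
```

View pics/w4.png

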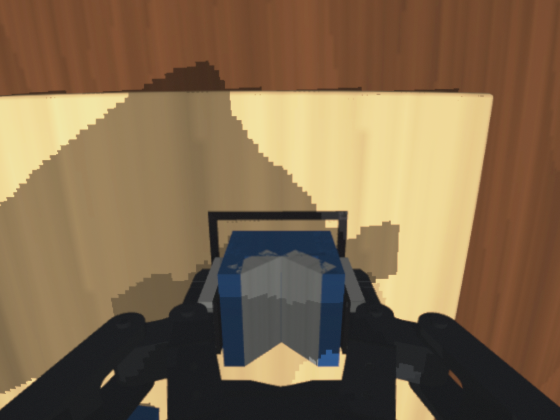

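The picture shows block_c in the third outline. The outline's far line runs from column 209 to 346 (centre about 277.5) and the block's centre is at 281.5, so the block should go back about 1.2 mm in x.

Call:
apply_moves:
  increments:
    - {"linear":[0,-1.2,0],"rotation":[0,0,0],"gripper":40}
    - {"linear":[0,0,0],"rotation":[0,0,0],"gripper":40}
    - {"linear":[0,0,0],"rotation":[0,0,0],"gripper":40}
    - {"linear":[0,0,0],"rotation":[0,0,0],"gripper":64}
    - {"linear":[0,0,0],"rotation":[0,0,0],"gripper":64}
    - {"linear":[0,0,0],"rotation":[0,0,0],"gripper":64}
    - {"linear":[0,0,-25],"rotation":[0,0,0],"gripper":64}
    - {"linear":[0,0,-40],"rotation":[0,0,0],"gripper":64}
    - {"linear":[0,0,-40],"rotation":[0,0,0],"gripper":64}
    - {"linear":[0,0,0],"rotation":[0,0,0],"gripper":64}

```text
t: 6.55
tcp_pos: [0.6638, 0.1085, 0.1461]
ee_rot: [0.723, 0.691, 0.004, 0.002]
ft_force: [0.2, -0.2, 0.8]
grip_width: 0.746
finger_force: 0.0
```

```bash
cat >> h.py <<'E'
def topface(c,P):
    """blocks from points near the top face only"""
    out=[]
    for b in blocks(c,P):
        q=b; out.append((int(b[0]),np.round(b[3][0],1),np.round(b[3][1],1),round(b[3][2],1)))
    return out
def check(c,seat,psi=-2.6):
    """outline centre on z=.012 from its dark line, per side, in board axes about a guess seat (mm)"""
    H=hsv(c); h,w=H.shape[:2]; u,v=np.meshgrid(np.arange(w),np.arange(h))
    G=onplane(c,np.stack([u,v],-1).reshape(-1,2),0.012).reshape(h,w,3)[...,:2]*1000-np.array(seat)
    t=np.radians(psi); B=G@np.array([[np.cos(t),-np.sin(t)],[np.sin(t),np.cos(t)]])
    dark=(c['pixels'].max(2)<75)&(H[...,1]<150)
    Z=world(c)[...,2]; dark&=(Z<.020)
    r={}
    for n,a,hw,ho in [('x',0,29,25),('y',1,27,27)]:
        for s in (-1,1):
            m=dark&(abs(B[...,a]-s*hw)<5)&(abs(B[...,1-a])<ho-6)
            r[n+('+' if s>0 else '-')]=(int(m.sum()),round(float(np.mean(B[...,a][m])),2) if m.any() else None)
    return r
E
python3 - <<'E'
from h import *
c=cam('wrist'); s=bot.state(); print(s['tcp_pos'],theta(),s['grip_width'])
for b in topface(c,world(c)): print(b)
print(check(c,[663.2,106.6]))
plan([568.0,6.7,100],80.2,6,g=64)
E
```

```text
[0.66231589 0.10783328 0.14318562] 87.372603937349 0.750702583583715
(4238, array([663.3, 106.1]), array([41.1, 44.1]), 87.3)
(78, array([553.2,  29.9]), array([2.3, 9.4]), 86.2)
(144, array([542.2, -62.9]), array([7.2, 9.6]), 75.5)
{'x-': (255, -28.75), 'x+': (168, 28.96), 'y-': (0, None), 'y+': (256, 27.0)}
{"linear": [-17.6, -14.9, 7.2], "rotation": [0, 0, 1.2], "gripper": 64},
{"linear": [-17.8, -14.6, 7.2], "rotation": [0, 0, 1.2], "gripper": 64},
{"linear": [-18.2, -14.2, 7.2], "rotation": [0, 0, 1.2], "gripper": 64},
{"linear": [-18.5, -13.8, 7.2], "rotation": [0, 0, 1.2], "gripper": 64},
{"linear": [-18.7, -13.4, 7.2], "rotation": [0, 0, 1.2], "gripper": 64},
{"linear": [-19.0, -13.0, 7.2], "rotation": [0, 0, 1.2], "gripper": 64},
end [568.    6.7 100. ] 80.17
```

Call:
apply_moves:
  increments:
    - {"linear":[-17.5,-15,7],"rotation":[0,0,1.2],"gripper":64}
    - {"linear":[-18,-14.5,7],"rotation":[0,0,1.2],"gripper":64}
    - {"linear":[-18,-14,7],"rotation":[0,0,1.2],"gripper":64}
    - {"linear":[-18.5,-14,7],"rotation":[0,0,1.2],"gripper":64}
    - {"linear":[-18.5,-13.5,7],"rotation":[0,0,1.2],"gripper":64}
    - {"linear":[-19,-13,7],"rotation":[0,0,1.2],"gripper":64}
    - {"linear":[0,0,0],"rotation":[0,0,0],"gripper":64}
    - {"linear":[0,0,0],"rotation":[0,0,0],"gripper":64}
    - {"linear":[0,0,10],"rotation":[0,0,0],"gripper":64}
    - {"linear":[0,0,10],"rotation":[0,0,0],"gripper":64}

```text
t: 7.6
tcp_pos: [0.5672, 0.0074, 0.0777]
ee_rot: [0.765, 0.644, 0.001, 0.0]
ft_force: [0.6, -0.2, 1.0]
grip_width: 0.748
finger_force: 0.0
```

```bash
python3 - <<'E'
from h import *
bot.camera('top');c=cam('wrist'); s=bot.state(); print(s['tcp_pos'],theta(),s['joint_velocities'].round(3))
for b in topface(c,world(c)): print(b)
E
```

```text
[0.56563002 0.00702696 0.07637397] 80.2358128579643 [ 0.007 -0.019 -0.005 -0.011 -0.012  0.023  0.009]
(7175, array([662.8,  99. ]), array([26.1, 45.8]), 87.0)
(8193, array([567.7,   6.8]), array([41.4, 43.9]), 80.4)
(240, array([534.7,  13.7]), array([ 6.8, 23.5]), 6.1)
(259, array([598.2,   3.1]), array([22.9,  6.9]), 63.0)
(1333, array([556.7, -68.7]), array([14.8, 46.5]), 83.1)
```

Call:
apply_moves:
  increments:
    - {"linear":[0,2,13],"rotation":[0,0,0],"gripper":64}
    - {"linear":[0,0,13],"rotation":[0,0,0],"gripper":64}
    - {"linear":[0,0,13],"rotation":[0,0,0],"gripper":64}
    - {"linear":[0,0,0],"rotation":[0,0,0],"gripper":64}
    - {"linear":[0,0,0],"rotation":[0,0,0],"gripper":40}
    - {"linear":[0,0,0],"rotation":[0,0,0],"gripper":40}
    - {"linear":[0,0,0],"rotation":[0,0,0],"gripper":40}
    - {"linear":[0,0,0],"rotation":[0,0,0],"gripper":40}
    - {"linear":[0,0,0],"rotation":[0,0,0],"gripper":40}
    - {"linear":[0,0,0],"rotation":[0,0,0],"gripper":40}

```text
t: 8.7
tcp_pos: [0.5685, 0.006, 0.0394]
ee_rot: [0.765, 0.644, -0.0, 0.0]
ft_force: [-0.8, -1.6, -2.6]
grip_width: 0.506
finger_force: 32.5
```

```bash
python3 - <<'E'
from h import *
c=cam('wrist'); s=bot.state(); p=s['tcp_pos']*1000; print(p,theta(),s['grip_width'],s['ft_force'],s['finger_force'])
for b in topface(c,world(c)): print(b)
d=np.array([568,6.7])-p[:2]; d[0]=0; print(d)
plan([658.7-.5,7.1-d[1],p[2]],87.4,8,g=40)
E
```

```text
[568.45324088   5.94369418  39.38289022] 80.16589132225263 0.5073515687587936 [-0.86402753 -0.45462672 -2.46152337] 32.50624358654022
(5595, array([660.6,  94.6]), array([17.1, 42.7]), 86.5)
(17781, array([568.9,   6.4]), array([42. , 88.2]), 80.0)
(86, array([523.3,  26.1]), array([ 1.5, 10.1]), 78.8)
(84, array([618. ,   9.9]), array([1.6, 9.2]), 82.2)
[0.         0.75630582]
{"linear": [2.0, 11.0, 0.0], "rotation": [0, 0, -0.9], "gripper": 40},
{"linear": [1.8, 11.1, 0.0], "rotation": [0, 0, -0.9], "gripper": 40},
{"linear": [1.6, 11.1, 0.0], "rotation": [0, 0, -0.9], "gripper": 40},
{"linear": [1.4, 11.1, 0.0], "rotation": [0, 0, -0.9], "gripper": 40},
{"linear": [1.3, 11.2, 0.0], "rotation": [0, 0, -0.9], "gripper": 40},
{"linear": [1.1, 11.2, 0.0], "rotation": [0, 0, -0.9], "gripper": 40},
{"linear": [0.9, 11.1, 0.0], "rotation": [0, 0, -0.9], "gripper": 40},
{"linear": [0.7, 11.2, 0.0], "rotation": [0, 0, -0.9], "gripper": 40},
end [658.2   6.3  39.4] 87.37
```

Call:
apply_moves:
  increments:
    - {"linear":[0,0,1],"rotation":[0,0,0],"gripper":40}
    - {"linear":[2,11,0],"rotation":[0,0,-0.9],"gripper":40}
    - {"linear":[1.8,11,0],"rotation":[0,0,-0.9],"gripper":40}
    - {"linear":[1.6,11,0],"rotation":[0,0,-0.9],"gripper":40}
    - {"linear":[1.4,11,0],"rotation":[0,0,-0.9],"gripper":40}
    - {"linear":[1.3,11,0],"rotation":[0,0,-0.9],"gripper":40}
    - {"linear":[1.1,11,0],"rotation":[0,0,-0.9],"gripper":40}
    - {"linear":[0.9,11,0],"rotation":[0,0,-0.9],"gripper":40}
    - {"linear":[0.7,11,0],"rotation":[0,0,-0.9],"gripper":40}
    - {"linear":[0,0,0],"rotation":[0,0,0],"gripper":40}

```text
t: 9.75
tcp_pos: [0.6583, 0.0069, 0.0394]
ee_rot: [0.723, 0.691, 0.0, 0.0]
ft_force: [-1.3, -0.3, 4.6]
grip_width: 0.509
finger_force: 33.5
```

```bash
python3 - <<'E'
from h import *
bot.camera('top');c=cam('wrist'); s=bot.state(); p=s['tcp_pos']*1000; print(p,theta(),s['ft_force'],s['joint_velocities'].round(3))
for b in topface(c,world(c)): print(b)
print(check(c,[658.7,7.1]))
E
```

```text
[658.25414689   6.92422397  39.41123875] 87.37222371793835 [-0.58245175  0.49073717  5.58610166] [-0.001 -0.002  0.001  0.002  0.001 -0.006 -0.001]
(13453, array([662.7, 100. ]), array([27.4, 44.6]), 87.4)
(17720, array([657.1,   7.7]), array([41.6, 85.2]), 87.1)
(92, array([611.6,  21.1]), array([1.6, 9.3]), 83.5)
{'x-': (238, -29.04), 'x+': (227, 28.89), 'y-': (0, None), 'y+': (729, 26.66)}
```

Call:
apply_moves:
  increments:
    - {"linear":[-0.6,0.3,0],"rotation":[0,0,0],"gripper":40}
    - {"linear":[0,0,0],"rotation":[0,0,0],"gripper":40}
    - {"linear":[0,0,0],"rotation":[0,0,0],"gripper":40}
    - {"linear":[0,0,0],"rotation":[0,0,0],"gripper":64}
    - {"linear":[0,0,0],"rotation":[0,0,0],"gripper":64}
    - {"linear":[0,0,0],"rotation":[0,0,0],"gripper":64}
    - {"linear":[0,0,-25],"rotation":[0,0,0],"gripper":64}
    - {"linear":[0,0,-40],"rotation":[0,0,0],"gripper":64}
    - {"linear":[0,0,-40],"rotation":[0,0,0],"gripper":64}
    - {"linear":[0,0,0],"rotation":[0,0,0],"gripper":64}

```text
t: 10.85
tcp_pos: [0.6613, 0.0066, 0.1495]
ee_rot: [0.723, 0.691, 0.004, 0.003]
ft_force: [0.1, 0.2, -0.6]
grip_width: 0.75
finger_force: 0.0
```

```bash
python3 - <<'E'
from h import *
bot.camera('top');bot.camera('top');c=cam('wrist'); s=bot.state(); print(s['tcp_pos'],theta(),s['grip_width'])
for b in topface(c,world(c)): print(b)
print(check(c,[658.7,7.1]))
plan([551.0,-86.7,100],65.0,8,g=64)
E
```

```text
[0.65714539 0.0056104  0.14280551] 87.35719122834332 0.7473402475418276
(5693, array([663.1, 106.6]), array([40. , 44.3]), 87.4)
(4341, array([659. ,   7.2]), array([41. , 44.2]), 87.3)
(657, array([543.9, -70.6]), array([18.6, 18.4]), 64.5)
{'x-': (269, -28.67), 'x+': (188, 28.91), 'y-': (0, None), 'y+': (282, 26.59)}
{"linear": [-12.1, -12.7, 5.4], "rotation": [0, 0, 2.8], "gripper": 64},
{"linear": [-12.8, -12.1, 5.3], "rotation": [0, 0, 2.8], "gripper": 64},
{"linear": [-13.3, -11.5, 5.4], "rotation": [0, 0, 2.8], "gripper": 64},
{"linear": [-13.9, -10.8, 5.3], "rotation": [0, 0, 2.8], "gripper": 64},
{"linear": [-14.4, -10.1, 5.4], "rotation": [0, 0, 2.8], "gripper": 64},
{"linear": [-14.8, -9.5, 5.3], "rotation": [0, 0, 2.8], "gripper": 64},
{"linear": [-15.3, -8.6, 5.4], "rotation": [0, 0, 2.8], "gripper": 64},
{"linear": [-15.7, -7.9, 5.3], "rotation": [0, 0, 2.8], "gripper": 64},
end [551.  -86.7 100. ] 64.96
```

Call:
apply_moves:
  increments:
    - {"linear":[-12,-13,5.5],"rotation":[0,0,2.8],"gripper":64}
    - {"linear":[-13,-12,5.5],"rotation":[0,0,2.8],"gripper":64}
    - {"linear":[-13.5,-11.5,5.5],"rotation":[0,0,2.8],"gripper":64}
    - {"linear":[-14,-11,5.5],"rotation":[0,0,2.8],"gripper":64}
    - {"linear":[-14.5,-10.5,5.5],"rotation":[0,0,2.8],"gripper":64}
    - {"linear":[-15,-9.5,5.5],"rotation":[0,0,2.8],"gripper":64}
    - {"linear":[-15,-9,5.5],"rotation":[0,0,2.8],"gripper":64}
    - {"linear":[-16,-8,10],"rotation":[0,0,2.8],"gripper":64}
    - {"linear":[0,0,15],"rotation":[0,0,0],"gripper":64}
    - {"linear":[0,0,0],"rotation":[0,0,0],"gripper":64}

```text
t: 12.0
tcp_pos: [0.5481, -0.0866, 0.0769]
ee_rot: [0.843, 0.537, -0.002, -0.002]
ft_force: [0.3, 0.4, -0.9]
grip_width: 0.748
finger_force: 0.0
```

```bash
python3 - <<'E'
from h import *
[bot.camera('top') for i in range(4)];c=cam('wrist'); s=bot.state(); print(s['tcp_pos'],theta(),s['joint_velocities'].round(3))
for b in topface(c,world(c)): print(b)
E
```

```text
[ 0.55097216 -0.08591432  0.08008719] 65.05591406732137 [ 0.002 -0.007  0.003  0.002 -0.001  0.001 -0.001]
(1884, array([652.9, -11.3]), array([14.8, 42.8]), 65.6)
(7779, array([550.6, -87.3]), array([40.9, 44.2]), 65.1)
(66, array([522.6, -71.7]), array([20. ,  0.6]), 64.5)
(64, array([580.3, -99.2]), array([20.2,  0.5]), 65.7)
```

Call:
apply_moves:
  increments:
    - {"linear":[-1,0,14],"rotation":[0,0,0],"gripper":64}
    - {"linear":[0,0,14],"rotation":[0,0,0],"gripper":64}
    - {"linear":[0,0,14],"rotation":[0,0,0],"gripper":64}
    - {"linear":[0,0,0],"rotation":[0,0,0],"gripper":64}
    - {"linear":[0,0,0],"rotation":[0,0,0],"gripper":40}
    - {"linear":[0,0,0],"rotation":[0,0,0],"gripper":40}
    - {"linear":[0,0,0],"rotation":[0,0,0],"gripper":40}
    - {"linear":[0,0,0],"rotation":[0,0,0],"gripper":40}
    - {"linear":[0,0,0],"rotation":[0,0,0],"gripper":40}
    - {"linear":[0,0,0],"rotation":[0,0,0],"gripper":40}

```text
t: 13.25
tcp_pos: [0.5495, -0.0877, 0.0378]
ee_rot: [0.844, 0.537, -0.0, -0.0]
ft_force: [-0.4, -0.2, -4.0]
grip_width: 0.51
finger_force: 32.2
```

```bash
python3 - <<'E'
from h import *
c=cam('wrist'); s=bot.state(); p=s['tcp_pos']*1000; print(p,theta(),s['grip_width'],s['ft_force'],s['finger_force'])
for b in topface(c,world(c)): print(b)
plan([654.3,-92.9,p[2]],87.4,10,g=40)
E
```

```text
[549.52625788 -87.66493202  37.79205934] 64.97128556045845 0.5095331308545391 [-0.51017346 -0.11654265 -5.07075219] 32.20910847187042
(191, array([638.9, -11.3]), array([3.4, 9.6]), 62.8)
(18285, array([550.2, -87.2]), array([41.6, 88.5]), 65.0)
(149, array([511.9, -56.1]), array([ 2.5, 11.8]), 64.0)
(155, array([598.1, -96.3]), array([ 2.8, 11. ]), 68.3)
{"linear": [4.0, 9.7, 0.0], "rotation": [0, 0, -2.2], "gripper": 40},
{"linear": [3.5, 9.9, 0.0], "rotation": [0, 0, -2.3], "gripper": 40},
{"linear": [3.2, 10.0, 0.0], "rotation": [0, 0, -2.2], "gripper": 40},
{"linear": [2.8, 10.1, 0.0], "rotation": [0, 0, -2.3], "gripper": 40},
{"linear": [2.4, 10.2, 0.0], "rotation": [0, 0, -2.2], "gripper": 40},
{"linear": [2.0, 10.3, 0.0], "rotation": [0, 0, -2.3], "gripper": 40},
{"linear": [1.6, 10.4, 0.0], "rotation": [0, 0, -2.2], "gripper": 40},
{"linear": [1.2, 10.4, 0.0], "rotation": [0, 0, -2.2], "gripper": 40},
{"linear": [0.8, 10.5, 0.0], "rotation": [0, 0, -2.3], "gripper": 40},
{"linear": [0.3, 10.4, 0.0], "rotation": [0, 0, -2.2], "gripper": 40},
end [654.3 -92.9  37.8] 87.37
```

Call:
apply_moves:
  increments:
    - {"linear":[4,9.7,1.3],"rotation":[0,0,-2.2],"gripper":40}
    - {"linear":[3.5,10,0],"rotation":[0,0,-2.3],"gripper":40}
    - {"linear":[3,10,0],"rotation":[0,0,-2.2],"gripper":40}
    - {"linear":[3,10,0],"rotation":[0,0,-2.3],"gripper":40}
    - {"linear":[2.5,10,0],"rotation":[0,0,-2.2],"gripper":40}
    - {"linear":[2,10.5,0],"rotation":[0,0,-2.3],"gripper":40}
    - {"linear":[1.5,10.5,0],"rotation":[0,0,-2.2],"gripper":40}
    - {"linear":[1,10.5,0],"rotation":[0,0,-2.2],"gripper":40}
    - {"linear":[1,10.5,0],"rotation":[0,0,-2.3],"gripper":40}
    - {"linear":[0.3,10.5,0],"rotation":[0,0,-2.2],"gripper":40}

```text
t: 14.3
tcp_pos: [0.6524, -0.0932, 0.0376]
ee_rot: [0.723, 0.691, -0.003, -0.001]
ft_force: [-11.8, 1.0, 15.0]
grip_width: 0.513
finger_force: 34.5
```

```bash
python3 - <<'E'
from h import *
[bot.camera('top') for i in range(5)];c=cam('wrist'); s=bot.state(); p=s['tcp_pos']*1000; print(p,theta(),s['ft_force'],s['joint_velocities'].round(3))
for b in topface(c,world(c)): print(b)
print(check(c,[654.2,-92.9]))
E
```

```text
[655.08974357 -93.29053169  37.69105742] 87.35851922224401 [-0.93557064  0.27830204  5.44418156] [ 0.    -0.001 -0.001  0.001  0.001 -0.002 -0.001]
(13121, array([6.583e+02, 4.000e-01]), array([26.1, 44.6]), 87.3)
(18476, array([650.9, -92.6]), array([42. , 97.3]), 87.1)
{'x-': (240, -29.2), 'x+': (209, 28.92), 'y-': (0, None), 'y+': (755, 26.67)}
```

Call:
apply_moves:
  increments:
    - {"linear":[-0.4,-1,0],"rotation":[0,0,0],"gripper":40}
    - {"linear":[0,0,0],"rotation":[0,0,0],"gripper":40}
    - {"linear":[0,0,0],"rotation":[0,0,0],"gripper":40}
    - {"linear":[0,0,0],"rotation":[0,0,0],"gripper":64}
    - {"linear":[0,0,0],"rotation":[0,0,0],"gripper":64}
    - {"linear":[0,0,0],"rotation":[0,0,0],"gripper":64}
    - {"linear":[0,0,-25],"rotation":[0,0,0],"gripper":64}
    - {"linear":[0,0,-40],"rotation":[0,0,0],"gripper":64}
    - {"linear":[0,0,-40],"rotation":[0,0,0],"gripper":64}
    - {"linear":[0,0,-20],"rotation":[0,0,0],"gripper":64}

```text
t: 15.6
tcp_pos: [0.655, -0.0931, 0.165]
ee_rot: [0.723, 0.691, 0.001, 0.002]
ft_force: [1.0, 0.7, -1.1]
grip_width: 0.748
finger_force: 0.0
```

```bash
cat >> h.py <<'E'
def tube(c,P,zlo,zhi,box):
    m=(P[...,2]>zlo)&(P[...,2]<zhi)&(P[...,0]>box[0])&(P[...,0]<box[1])&(P[...,1]>box[2])&(P[...,1]<box[3])
    k,l,st,ce=cv2.connectedComponentsWithStats(m.astype(np.uint8)); i=1+st[1:,4].argmax(); q=P[l==i]
    return int(st[i,4]),np.percentile(q[:,2],[50,97]).round(4),np.round(cv2.minAreaRect(q[:,:2].astype(np.float32)*1000)[0],1),cv2.minAreaRect(q[:,:2].astype(np.float32)*1000)[1:]
E
python3 - <<'E'
from h import *
[bot.camera('top') for i in range(4)];c=cam('wrist'); s=bot.state(); print(s['tcp_pos'],theta(),s['grip_width'])
P=world(c)
for b in topface(c,P): print(b)
print(check(c,[654.2,-92.9]))
# go to tube: grip point +50 mm along its axis
a=np.radians(11.7); g=np.array([491.5,-350.5])+50*np.array([np.cos(a),np.sin(a)]); print(g)
plan([g[0],g[1],200],11.7,10,g=50)
E
```

```text
[ 0.6527812  -0.09344625  0.16031216] 87.36908198294728 0.7450906651085476
(4834, array([658.8,   7.7]), array([39.6, 44.1]), 87.5)
(3778, array([655.9, -93.1]), array([40.9, 44.1]), 87.1)
{'x-': (185, -29.12), 'x+': (147, 29.01), 'y-': (0, None), 'y+': (207, 26.67)}
[ 540.46114053 -340.36063523]
{"linear": [-25.2, -10.1, -4.0], "rotation": [0, 0, 7.6], "gripper": 50},
{"linear": [-26.3, -6.7, -3.9], "rotation": [0, 0, 7.5], "gripper": 50},
{"linear": [-26.9, -3.1, -4.0], "rotation": [0, 0, 7.6], "gripper": 50},
{"linear": [-27.1, 0.4, -4.0], "rotation": [0, 0, 7.6], "gripper": 50},
{"linear": [-26.9, 4.0, -3.9], "rotation": [0, 0, 7.5], "gripper": 50},
{"linear": [-26.1, 7.4, -4.0], "rotation": [0, 0, 7.6], "gripper": 50},
{"linear": [-24.8, 10.9, -4.0], "rotation": [0, 0, 7.6], "gripper": 50},
{"linear": [-23.2, 14.0, -4.0], "rotation": [0, 0, 7.5], "gripper": 50},
{"linear": [-21.2, 17.0, -3.9], "rotation": [0, 0, 7.6], "gripper": 50},
{"linear": [-18.8, 19.6, -4.0], "rotation": [0, 0, 7.6], "gripper": 50},
end [ 540.4 -340.4  200. ] 11.67
```

```bash
python3 - <<'E'
from h import *
[bot.camera('top') for i in range(3)]
for i in range(2):
    c=cam('wrist'); s=bot.state(); print(s['tcp_pos'],theta(),s['joint_velocities'].round(3)[:4])
    for b in topface(c,world(c)): print(b)
    print(check(c,[654.2,-92.9]))
save(c,'pics/w5.png')
E
```

```text
[ 0.65286656 -0.09330277  0.16001657] 87.37909081392029 [ 0.    -0.004 -0.002 -0.006]
(4870, array([658.8,   7.7]), array([39.5, 44.1]), 87.2)
(3837, array([655.8, -93. ]), array([40.9, 44.1]), 87.4)
{'x-': (186, -29.11), 'x+': (150, 28.96), 'y-': (0, None), 'y+': (262, 26.68)}
[ 0.65304679 -0.09327422  0.16025018] 87.3765449809531 [-0.001 -0.005 -0.002 -0.007]
(4852, array([658.7,   7.8]), array([39.5, 44.1]), 87.6)
(3830, array([655.9, -93.2]), array([41.1, 44.3]), 87.4)
{'x-': (187, -29.09), 'x+': (148, 28.98), 'y-': (0, None), 'y+': (258, 26.69)}
```

View pics/w5.png

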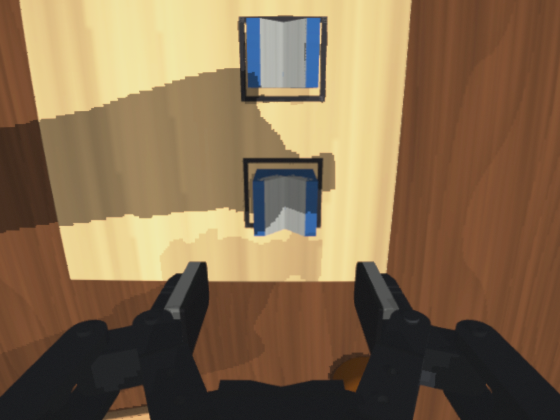

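The picture shows block_a in its outline at (285,204), a little right of centre: about 1.7 mm too far in x. Block_b at (284,52) is well placed. I'll regrip block_a and shift it back.

Call:
apply_moves:
  increments:
    - {"linear":[0,1,40],"rotation":[0,0,0],"gripper":64}
    - {"linear":[0,0,40],"rotation":[0,0,0],"gripper":64}
    - {"linear":[0,0,30],"rotation":[0,0,0],"gripper":64}
    - {"linear":[0,0,13],"rotation":[0,0,0],"gripper":64}
    - {"linear":[0,0,0],"rotation":[0,0,0],"gripper":64}
    - {"linear":[0,0,0],"rotation":[0,0,0],"gripper":40}
    - {"linear":[0,0,0],"rotation":[0,0,0],"gripper":40}
    - {"linear":[0,0,0],"rotation":[0,0,0],"gripper":40}
    - {"linear":[0,0,0],"rotation":[0,0,0],"gripper":40}
    - {"linear":[0,0,0],"rotation":[0,0,0],"gripper":40}

```text
t: 17.1
tcp_pos: [0.6558, -0.0933, 0.0403]
ee_rot: [0.723, 0.691, 0.001, 0.001]
ft_force: [-0.5, -0.1, 7.1]
grip_width: 0.511
finger_force: 34.1
```

```bash
python3 - <<'E'
from h import *
[bot.camera('top') for i in range(2)]
c=cam('wrist'); s=bot.state(); print(s['tcp_pos'],theta(),s['ft_force'],s['grip_width'],s['finger_force'])
P=world(c); H=hsv(c)
print(check(c,[654.2,-92.9]))
m=(H[...,0]>100)&(H[...,0]<130)&(H[...,1]>110)&(P[...,2]>.045)&(P[...,2]<.056)&(P[...,1]<-.06)
q=P[m]*1000; print(cv2.minAreaRect(q[:,:2].astype(np.float32)))
E
```

```text
[ 0.65581861 -0.09334568  0.04030574] 87.36411206755307 [-1.53249808 -0.18204498  6.03530347] 0.5095397746768131 34.07854378223419
{'x-': (256, -29.2), 'x+': (197, 28.87), 'y-': (0, None), 'y+': (736, 26.68)}
((656.5296630859375, -92.53062438964844), (41.324462890625, 44.851905822753906), 86.97686767578125)
```

Call:
apply_moves:
  increments:
    - {"linear":[-0.5,-2.2,-0.4],"rotation":[0,0,0],"gripper":40}
    - {"linear":[0,0,0],"rotation":[0,0,0],"gripper":40}
    - {"linear":[0,0,0],"rotation":[0,0,0],"gripper":40}
    - {"linear":[0,0,0],"rotation":[0,0,0],"gripper":40}
    - {"linear":[0,0,0],"rotation":[0,0,0],"gripper":40}
    - {"linear":[0,0,0],"rotation":[0,0,0],"gripper":40}
    - {"linear":[0,0,0],"rotation":[0,0,0],"gripper":40}
    - {"linear":[0,0,0],"rotation":[0,0,0],"gripper":40}
    - {"linear":[0,0,0],"rotation":[0,0,0],"gripper":40}
    - {"linear":[0,0,0],"rotation":[0,0,0],"gripper":40}

```text
t: 18.25
tcp_pos: [0.654, -0.0936, 0.0403]
ee_rot: [0.723, 0.691, 0.001, 0.001]
ft_force: [2.5, -0.3, 5.8]
grip_width: 0.508
finger_force: 34.1
```

```bash
python3 - <<'E'
from h import *
c=cam('wrist'); s=bot.state(); print(s['tcp_pos'],theta(),s['ft_force'],s['grip_width'],s['finger_force'])
P=world(c); H=hsv(c)
print(check(c,[654.2,-92.9]))
m=(H[...,0]>100)&(H[...,0]<130)&(H[...,1]>110)&(P[...,2]>.045)&(P[...,2]<.056)&(P[...,1]<-.06)
q=P[m]*1000; print(cv2.minAreaRect(q[:,:2].astype(np.float32)))
E
```

```text
[ 0.65401169 -0.09362806  0.04032271] 87.36964108915686 [2.65009596 0.99231397 6.55440084] 0.5071114197119978 34.0944242477417
{'x-': (253, -29.04), 'x+': (235, 28.93), 'y-': (0, None), 'y+': (727, 26.8)}
((654.8576049804688, -92.77279663085938), (40.698272705078125, 44.861106872558594), 87.50410461425781)
```

Call:
apply_moves:
  increments:
    - {"linear":[-0.2,-0.5,0],"rotation":[0,0,0],"gripper":40}
    - {"linear":[0,0,0],"rotation":[0,0,0],"gripper":40}
    - {"linear":[0,0,0],"rotation":[0,0,0],"gripper":40}
    - {"linear":[0,0,0],"rotation":[0,0,0],"gripper":64}
    - {"linear":[0,0,0],"rotation":[0,0,0],"gripper":64}
    - {"linear":[0,0,0],"rotation":[0,0,0],"gripper":64}
    - {"linear":[0,0,-25],"rotation":[0,0,0],"gripper":64}
    - {"linear":[0,0,-40],"rotation":[0,0,0],"gripper":64}
    - {"linear":[0,0,-40],"rotation":[0,0,0],"gripper":64}
    - {"linear":[0,0,-20],"rotation":[0,0,0],"gripper":64}

```text
t: 19.3
tcp_pos: [0.6529, -0.0939, 0.1672]
ee_rot: [0.723, 0.691, 0.001, 0.001]
ft_force: [0.2, -0.4, 0.6]
grip_width: 0.745
finger_force: 0.0
```

```bash
python3 - <<'E'
from h import *
[bot.camera('top') for i in range(4)];c=cam('wrist'); s=bot.state(); print(s['tcp_pos'],theta(),s['grip_width'])
P=world(c)
for b in topface(c,P): print(b)
print(check(c,[654.2,-92.9]))
a=np.radians(11.7); g=np.array([491.5,-350.5])+50*np.array([np.cos(a),np.sin(a)]); print(g)
plan([g[0],g[1],200],11.7,10,g=50)
E
```

```text
[ 0.65083613 -0.09417679  0.16255119] 87.35978295422461 0.7498175839676784
(4775, array([658.7,   7.5]), array([40.4, 44. ]), 87.1)
(3709, array([654.6, -93.4]), array([40.7, 44.1]), 87.2)
{'x-': (193, -28.99), 'x+': (166, 28.8), 'y-': (0, None), 'y+': (206, 26.92)}
[ 540.46114053 -340.36063523]
{"linear": [-25.1, -9.9, -3.7], "rotation": [0, 0, 7.6], "gripper": 50},
{"linear": [-26.2, -6.5, -3.8], "rotation": [0, 0, 7.5], "gripper": 50},
{"linear": [-26.8, -3.0, -3.7], "rotation": [0, 0, 7.6], "gripper": 50},
{"linear": [-27.0, 0.6, -3.8], "rotation": [0, 0, 7.6], "gripper": 50},
{"linear": [-26.6, 4.1, -3.7], "rotation": [0, 0, 7.5], "gripper": 50},
{"linear": [-25.9, 7.6, -3.8], "rotation": [0, 0, 7.6], "gripper": 50},
{"linear": [-24.7, 10.9, -3.7], "rotation": [0, 0, 7.6], "gripper": 50},
{"linear": [-23.0, 14.1, -3.8], "rotation": [0, 0, 7.5], "gripper": 50},
{"linear": [-21.0, 17.0, -3.7], "rotation": [0, 0, 7.6], "gripper": 50},
{"linear": [-18.5, 19.6, -3.7], "rotation": [0, 0, 7.6], "gripper": 50},
end [ 540.5 -340.4  200. ] 11.66
```

The row is set, with each block within about 0.7 mm of its seat. Now the tube.

Call:
apply_moves:
  increments:
    - {"linear":[-25,-10,-4],"rotation":[0,0,7.6],"gripper":50}
    - {"linear":[-26,-6.5,-4],"rotation":[0,0,7.5],"gripper":50}
    - {"linear":[-27,-3,-4],"rotation":[0,0,7.6],"gripper":50}
    - {"linear":[-27,0.5,-4],"rotation":[0,0,7.6],"gripper":50}
    - {"linear":[-26.5,4,-4],"rotation":[0,0,7.5],"gripper":50}
    - {"linear":[-26,7.5,-4],"rotation":[0,0,7.6],"gripper":50}
    - {"linear":[-24.5,11,-4],"rotation":[0,0,7.6],"gripper":50}
    - {"linear":[-23,14,-4],"rotation":[0,0,7.5],"gripper":50}
    - {"linear":[-21,17,-4],"rotation":[0,0,7.6],"gripper":50}
    - {"linear":[-18.5,19.5,-4],"rotation":[0,0,7.6],"gripper":50}

```text
t: 20.55
tcp_pos: [0.5397, -0.3402, 0.2019]
ee_rot: [0.995, 0.099, -0.002, -0.001]
ft_force: [0.1, 0.3, -0.6]
grip_width: 0.581
finger_force: 0.0
```

```bash
python3 - <<'E'
from h import *
[bot.camera('top') for i in range(6)];c=cam('wrist'); s=bot.state(); print(s['tcp_pos'],theta(),s['grip_width'],s['joint_velocities'].round(3)[:4])
P=world(c)
print(tube(c,P,.062,.09,(.25,.75,-.5,-.2)))
# tube axis from ridge: fit line to points above .066
m=(P[...,2]>.0655)&(P[...,2]<.08)&(P[...,0]>.3)&(P[...,0]<.7)&(P[...,1]>-.45)&(P[...,1]<-.28)
q=P[m]*1000; mu=q[:,:2].mean(0); d=np.linalg.svd(q[:,:2]-mu,full_matrices=False)[2][0]; t=(q[:,:2]-mu)@d
print(m.sum(),mu,np.degrees(np.arctan2(d[1],d[0])),t.min(),t.max(),mu+d*(t.min()+t.max())/2,q[:,2].max())
save(c,'pics/w6.png')
E
```

```text
[ 0.54174109 -0.33788698  0.20291023] 11.851898405824041 0.5819879852199648 [-0.002 -0.006 -0.001 -0.007]
(7597, array([0.0677, 0.0698]), array([ 500.2, -349.9]), ((284.4939880371094, 19.628036499023438), 11.617901802062988))
6083 [ 524.71510916 -344.74748012] -168.38531210674137 -117.00739102417295 166.35295874747374 [ 500.54753335 -349.71482778] 71.48594610798365
```

View pics/w6.png

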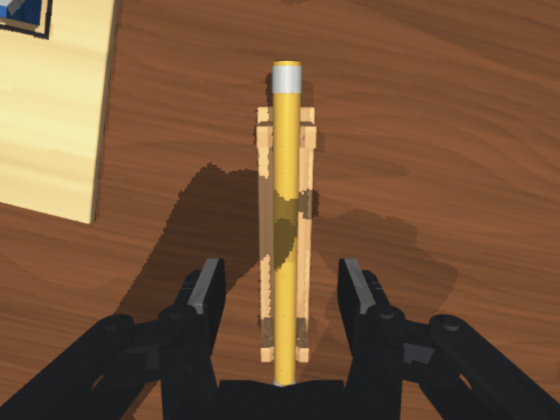

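The picture shows the tube along column 286 in the stand notches, with its far band at row 77. It is about 3 mm to tool +y of the gripper's centre. Measured axis height is about 59.5 mm.

Call:
apply_moves:
  increments:
    - {"linear":[-1.2,3.2,20],"rotation":[0,0,0.2],"gripper":50}
    - {"linear":[0,0,30],"rotation":[0,0,0],"gripper":50}
    - {"linear":[0,0,30],"rotation":[0,0,0],"gripper":50}
    - {"linear":[0,0,30],"rotation":[0,0,0],"gripper":50}
    - {"linear":[0,0,20],"rotation":[0,0,0],"gripper":50}
    - {"linear":[0,0,13],"rotation":[0,0,0],"gripper":50}
    - {"linear":[0,0,0],"rotation":[0,0,0],"gripper":50}
    - {"linear":[0,0,0],"rotation":[0,0,0],"gripper":50}
    - {"linear":[0,0,0],"rotation":[0,0,0],"gripper":50}
    - {"linear":[0,0,0],"rotation":[0,0,0],"gripper":50}

```text
t: 21.9
tcp_pos: [0.5416, -0.3434, 0.0622]
ee_rot: [0.995, 0.1, 0.001, 0.001]
ft_force: [0.4, -0.3, 0.1]
grip_width: 0.584
finger_force: 0.0
```

```bash
python3 - <<'E'
from h import *
c=cam('wrist'); s=bot.state(); print(s['tcp_pos'],theta(),s['grip_width'],s['ft_force'])
print(tube(c,world(c),.062,.09,(.56,.75,-.5,-.2)))
E
```

```text
[ 0.54145771 -0.34340579  0.06204803] 11.47091174542903 0.5884893067406899 [ 0.46604429 -0.41266493  0.49974593]
(13157, array([0.0679, 0.0699]), array([ 598.9, -329.1]), ((82.93345642089844, 20.399940490722656), 11.377294540405273))
```

Call:
apply_moves:
  increments:
    - {"linear":[0,-2.4,2],"rotation":[0,0,0],"gripper":50}
    - {"linear":[0,0,0],"rotation":[0,0,0],"gripper":50}
    - {"linear":[0,0,0],"rotation":[0,0,0],"gripper":14}
    - {"linear":[0,0,0],"rotation":[0,0,0],"gripper":14}
    - {"linear":[0,0,0],"rotation":[0,0,0],"gripper":14}
    - {"linear":[0,0,0],"rotation":[0,0,0],"gripper":14}
    - {"linear":[0,0,0],"rotation":[0,0,0],"gripper":14}
    - {"linear":[0,0,0],"rotation":[0,0,0],"gripper":14}
    - {"linear":[0,0,0],"rotation":[0,0,0],"gripper":14}
    - {"linear":[0,0,0],"rotation":[0,0,0],"gripper":14}
  newtons: 50

```text
t: 22.95
tcp_pos: [0.5406, -0.3414, 0.0592]
ee_rot: [0.995, 0.1, 0.0, 0.001]
ft_force: [0.1, -4.4, 1.0]
grip_width: 0.22
finger_force: 48.9
```

```bash
python3 - <<'E'
from h import *
c=cam('wrist'); s=bot.state(); print(s['tcp_pos'],theta(),s['grip_width'],s['ft_force'],s['finger_force'])
P=world(c);print(tube(c,P,.062,.09,(.56,.75,-.5,-.2)))
d=np.array([np.cos(np.radians(11.6)),np.sin(np.radians(11.6))]); tt=(P[...,:2]*1000-s['tcp_pos'][:2]*1000)@d
m=(P[...,2]>.064)&(P[...,2]<.08)&(P[...,1]<-.25)&(tt>40); print('far end from tcp',tt[m].max(), np.percentile(tt[m],99))
E
```

```text
[ 0.54054727 -0.34142063  0.05917892] 11.449006250430687 0.2158546243597201 [ 0.04383804 -5.04954847  1.8854134 ] 48.88684630393982
(13866, array([0.0678, 0.0699]), array([ 599. , -329.5]), ((83.28335571289062, 20.381084442138672), 12.284387588500977))
far end from tcp 101.2095802873681 100.12433421539743
```

Call:
apply_moves:
  increments:
    - {"linear":[0,0,-10],"rotation":[0,0,0],"gripper":14}
    - {"linear":[0,0,-20],"rotation":[0,0,0],"gripper":14}
    - {"linear":[0,0,-25],"rotation":[0,0,0],"gripper":14}
    - {"linear":[0,0,-25],"rotation":[0,0,0],"gripper":14}
    - {"linear":[0,0,-20],"rotation":[0,0,0],"gripper":14}
    - {"linear":[0,0,-10],"rotation":[0,0,0],"gripper":14}
    - {"linear":[0,0,0],"rotation":[0,0,0],"gripper":14}
    - {"linear":[0,0,0],"rotation":[0,0,0],"gripper":14}
    - {"linear":[0,0,0],"rotation":[0,0,0],"gripper":14}
    - {"linear":[0,0,0],"rotation":[0,0,0],"gripper":14}

```text
t: 24.0
tcp_pos: [0.5397, -0.3403, 0.1676]
ee_rot: [0.995, 0.1, -0.001, -0.001]
ft_force: [0.3, -0.2, -2.4]
grip_width: 0.215
finger_force: 48.8
```

```bash
python3 - <<'E'
from h import *
c=cam('wrist'); s=bot.state(); print(s['tcp_pos'],theta(),s['grip_width'],s['ft_force'],s['finger_force'])
P=world(c);z=s['tcp_pos'][2]
# ridge height along the tube
m=(abs(P[...,2]-z)<.03)&(P[...,0]>.56)&(P[...,1]<-.25); q=P[m]*1000
d=np.array([np.cos(np.radians(11.6)),np.sin(np.radians(11.6))]); t=(q[:,:2]-s['tcp_pos'][:2]*1000)@d
for a in range(20,105,20):
    k=(t>a)&(t<a+20); print(a,k.sum(),np.percentile(q[k,2],95)-1000*z)
print(cv2.minAreaRect(q[:,:2].astype(np.float32)),t.max())
plan([661.0,56.7,z*1000],87.4,16,g=14)
E
```

```text
[ 0.53986711 -0.34037109  0.1678185 ] 11.473063533348201 0.21626489132884716 [ 0.13777803 -0.02857079 -1.54294727] 48.84646654129028
20 2649 10.162297023632476
40 3237 10.283721286188666
60 3738 10.47122920723072
80 4488 11.101656471730024
100 113 9.363535484472749
((591.4393310546875, -332.8447265625), (99.78273010253906, 44.06919860839844), 31.108688354492188) 101.12531381868504
{"linear": [12.4, -22.8, 0.0], "rotation": [0, 0, -4.7], "gripper": 14},
{"linear": [14.1, -21.7, 0.0], "rotation": [0, 0, -4.8], "gripper": 14},
{"linear": [16.0, -20.5, 0.0], "rotation": [0, 0, -4.7], "gripper": 14},
{"linear": [17.6, -19.1, 0.0], "rotation": [0, 0, -4.8], "gripper": 14},
{"linear": [19.1, -17.5, 0.0], "rotation": [0, 0, -4.7], "gripper": 14},
{"linear": [20.5, -16.0, 0.0], "rotation": [0, 0, -4.8], "gripper": 14},
{"linear": [21.7, -14.1, 0.0], "rotation": [0, 0, -4.7], "gripper": 14},
{"linear": [22.8, -12.4, 0.0], "rotation": [0, 0, -4.8], "gripper": 14},
{"linear": [23.8, -10.3, 0.0], "rotation": [0, 0, -4.7], "gripper": 14},
{"linear": [24.6, -8.4, 0.0], "rotation": [0, 0, -4.8], "gripper": 14},
{"linear": [25.1, -6.3, 0.0], "rotation": [0, 0, -4.7], "gripper": 14},
{"linear": [25.6, -4.2, 0.0], "rotation": [0, 0, -4.7], "gripper": 14},
{"linear": [25.9, -2.1, 0.0], "rotation": [0, 0, -4.8], "gripper": 14},
{"linear": [26.0, 0.0, 0.0], "rotation": [0, 0, -4.7], "gripper": 14},
{"linear": [25.8, 2.2, 0.0], "rotation": [0, 0, -4.8], "gripper": 14},
{"linear": [25.6, 4.4, 0.0], "rotation": [0, 0, -4.7], "gripper": 14},
end [661.   56.7 167.8] 87.37
```

Call:
apply_moves:
  increments:
    - {"linear":[12.5,-23,0],"rotation":[0,0,-4.7],"gripper":14}
    - {"linear":[14,-21.5,0],"rotation":[0,0,-4.8],"gripper":14}
    - {"linear":[16,-20.5,0],"rotation":[0,0,-4.7],"gripper":14}
    - {"linear":[17.5,-19,0],"rotation":[0,0,-4.8],"gripper":14}
    - {"linear":[19,-17.5,0],"rotation":[0,0,-4.7],"gripper":14}
    - {"linear":[20.5,-16,0],"rotation":[0,0,-4.8],"gripper":14}
    - {"linear":[21.5,-14,0],"rotation":[0,0,-4.7],"gripper":14}
    - {"linear":[23,-12.5,0],"rotation":[0,0,-4.8],"gripper":14}
    - {"linear":[24,-10.5,0],"rotation":[0,0,-4.7],"gripper":14}
    - {"linear":[24.5,-8.5,0],"rotation":[0,0,-4.8],"gripper":14}

```text
t: 25.05
tcp_pos: [0.6164, -0.0902, 0.1689]
ee_rot: [0.869, 0.495, 0.0, 0.0]
ft_force: [-0.2, 0.5, -1.7]
grip_width: 0.214
finger_force: 48.9
```

Call:
apply_moves:
  increments:
    - {"linear":[25,-6.5,0],"rotation":[0,0,-4.7],"gripper":14}
    - {"linear":[25.5,-4,0],"rotation":[0,0,-4.7],"gripper":14}
    - {"linear":[26,-2,0],"rotation":[0,0,-4.8],"gripper":14}
    - {"linear":[26,0,0],"rotation":[0,0,-4.7],"gripper":14}
    - {"linear":[26,2,0],"rotation":[0,0,-4.8],"gripper":14}
    - {"linear":[25.5,4.5,0],"rotation":[0,0,-4.7],"gripper":14}
    - {"linear":[0,0,0],"rotation":[0,0,0],"gripper":14}
    - {"linear":[0,0,20],"rotation":[0,0,0],"gripper":14}
    - {"linear":[0,0,20],"rotation":[0,0,0],"gripper":14}
    - {"linear":[0,0,0],"rotation":[0,0,0],"gripper":14}

```text
t: 26.05
tcp_pos: [0.6592, 0.0561, 0.1259]
ee_rot: [0.723, 0.691, -0.002, -0.001]
ft_force: [0.1, -0.3, -1.4]
grip_width: 0.215
finger_force: 49.0
```

```bash
cat >> h.py <<'E'
def heldtube(c,s,a0=20):
    P=world(c);p=s['tcp_pos']*1000;z=p[2];q=P.reshape(-1,3)*1000
    q=q[(abs(q[:,2]-z)<14)&(abs(q[:,0]-p[0])<40)&(q[:,1]-p[1]>a0)&(q[:,1]-p[1]<130)&(q[:,2]-z>3)]
    mu=q[:,:2].mean(0);d=np.linalg.svd(q[:,:2]-mu,full_matrices=False)[2][0];d*=np.sign(d[1]);t=(q[:,:2]-mu)@d
    r=[np.percentile(q[(q[:,1]-p[1]>a)&(q[:,1]-p[1]<a+15),2],95)-z for a in (30,80)]
    return dict(n=len(q),ang=np.degrees(np.arctan2(d[1],d[0])),mid=mu+d*((t.max()+t.min())/2),end=mu+d*t.max(),ridge=r)
E
python3 - <<'E'
from h import *
[bot.camera('top') for i in range(4)];c=cam('wrist'); s=bot.state(); print(s['tcp_pos'],theta(),s['grip_width'],s['ft_force'],s['joint_velocities'].round(3)[:4])
print(heldtube(c,s))
save(c,'pics/w7.png'); t=cam('top'); save(t,'pics/t7.png')
E
```

```text
[0.66202486 0.05667877 0.13022839] 87.37966381824828 0.2171149782869131 [ 0.14078042 -0.05793565 -1.68045984] [ 0.    -0.001  0.001  0.002]
{'n': 13942, 'ang': np.float64(87.6965289621749), 'mid': array([664.97369268, 116.9993987 ]), 'end': array([666.60714515, 157.60746473]), 'ridge': [np.float64(10.366914835756575), np.float64(11.442484334153335)]}
```

View pics/w7.png

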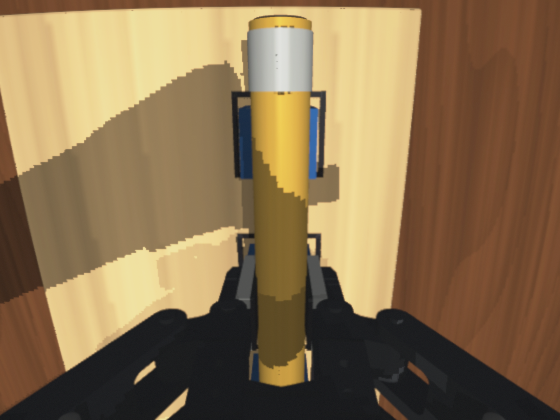

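The picture shows the tube held along column 280 over the row, with its end band at (280,60). It is about 1 mm too far in x and half a mm too far in y.

Call:
apply_moves:
  increments:
    - {"linear":[-0.5,-1.1,10],"rotation":[0,0,0.3],"gripper":14}
    - {"linear":[0,0,20],"rotation":[0,0,0],"gripper":14}
    - {"linear":[0,0,20],"rotation":[0,0,0],"gripper":14}
    - {"linear":[0,0,10],"rotation":[0,0,0],"gripper":14}
    - {"linear":[0,0,8],"rotation":[0,0,0],"gripper":14}
    - {"linear":[0,0,4],"rotation":[0,0,0],"gripper":14}
    - {"linear":[0,0,0],"rotation":[0,0,0],"gripper":14}
    - {"linear":[0,0,0],"rotation":[0,0,0],"gripper":14}
    - {"linear":[0,0,0],"rotation":[0,0,0],"gripper":14}
    - {"linear":[0,0,0],"rotation":[0,0,0],"gripper":14}

```text
t: 27.35
tcp_pos: [0.6605, 0.0561, 0.0575]
ee_rot: [0.725, 0.689, 0.0, 0.0]
ft_force: [0.3, 0.1, -1.8]
grip_width: 0.216
finger_force: 49.0
```

```bash
python3 - <<'E'
from h import *
c=cam('wrist'); s=bot.state(); print(s['tcp_pos'],theta(),s['grip_width'],s['ft_force'],s['joint_velocities'].round(3)[:4])
print(heldtube(c,s))
E
```

```text
[0.66040933 0.05609357 0.05742782] 87.06896699827776 0.21610993165886438 [-0.33213655 -0.2846557  -1.80146555] [0.    0.003 0.001 0.002]
{'n': 14013, 'ang': np.float64(87.40419612289536), 'mid': array([663.81497288, 116.38978697]), 'end': array([665.65048423, 156.87631613]), 'ridge': [np.float64(10.548961744667473), np.float64(11.61652487349891)]}
```

Call:
apply_moves:
  increments:
    - {"linear":[0,0,1],"rotation":[0,0,0],"gripper":14}
    - {"linear":[0,0,1],"rotation":[0,0,0],"gripper":14}
    - {"linear":[0,0,1],"rotation":[0,0,0],"gripper":14}
    - {"linear":[0,0,0.7],"rotation":[0,0,0],"gripper":14}
    - {"linear":[0,0,0.7],"rotation":[0,0,0],"gripper":14}
    - {"linear":[0,0,0.5],"rotation":[0,0,0],"gripper":14}
    - {"linear":[0,0,0],"rotation":[0,0,0],"gripper":14}
    - {"linear":[0,0,0],"rotation":[0,0,0],"gripper":14}
    - {"linear":[0,0,0],"rotation":[0,0,0],"gripper":14}
    - {"linear":[0,0,0],"rotation":[0,0,0],"gripper":14}

```text
t: 28.4
tcp_pos: [0.6604, 0.056, 0.0523]
ee_rot: [0.725, 0.689, 0.0, 0.0]
ft_force: [-0.0, -0.7, 2.7]
grip_width: 0.215
finger_force: 49.4
```

```bash
python3 - <<'E'
from h import *
c=cam('wrist'); s=bot.state(); print(s['tcp_pos'],theta(),s['ft_force'],s['torque'])
print(heldtube(c,s))
E
```

```text
[0.66039517 0.05601628 0.05231552] 87.07117756139972 [-0.6285311  -0.1026999   3.25059868] [-0.14534391 -0.04864551  0.15512861]
{'n': 13678, 'ang': np.float64(87.51816469641828), 'mid': array([663.58235376, 116.33623017]), 'end': array([665.34099702, 156.9109646 ]), 'ridge': [np.float64(10.138495407328719), np.float64(10.733815093305417)]}
```

Call:
apply_moves:
  increments:
    - {"linear":[0,0,0],"rotation":[0,0,0],"gripper":24}
    - {"linear":[0,0,0],"rotation":[0,0,0],"gripper":30}
    - {"linear":[0,0,0],"rotation":[0,0,0],"gripper":40}
    - {"linear":[0,0,0],"rotation":[0,0,0],"gripper":50}
    - {"linear":[0,0,0],"rotation":[0,0,0],"gripper":50}
    - {"linear":[0,0,-5],"rotation":[0,0,0],"gripper":50}
    - {"linear":[0,0,-15],"rotation":[0,0,0],"gripper":50}
    - {"linear":[0,0,-30],"rotation":[0,0,0],"gripper":50}
    - {"linear":[0,0,-40],"rotation":[0,0,0],"gripper":50}
    - {"linear":[0,0,-40],"rotation":[0,0,0],"gripper":50}

```text
t: 29.45
tcp_pos: [0.6599, 0.0562, 0.1845]
ee_rot: [0.725, 0.689, 0.0, -0.0]
ft_force: [1.2, -0.5, 0.6]
grip_width: 0.586
finger_force: 0.0
```

```bash
python3 - <<'E'
from h import *
[bot.camera('top') for i in range(6)];c=cam('wrist'); s=bot.state(); print(s['tcp_pos'],theta(),s['grip_width'],s['ft_force'])
P=world(c);print(tube(c,P,.0545,.075,(.60,.72,-.17,.2)))
for n,st in [('c',[663.2,106.6]),('b',[658.7,7.1])]: print(n,check(c,st))
save(c,'pics/w8.png'); d=cam('side'); save(d,'pics/s8.png'); t=cam('top'); print(tube(t,world(t),.0545,.075,(.60,.72,-.17,.2)), tube(d,world(d),.0545,.075,(.60,.72,-.17,.2)))
cv2.imwrite('pics/s8c.png',cv2.resize(d['pixels'][130:290,130:350,::-1],None,fx=3,fy=3))
E
```

```text
[0.65923741 0.0556757  0.18094314] 87.0669789941905 0.5880925022462469 [ 0.207349   -0.57518812 -0.79384224]
(8305, array([0.0607, 0.0628]), array([659.5,  20.4]), ((273.1680603027344, 19.849822998046875), 87.59320831298828))
c {'x-': (222, -28.94), 'x+': (128, 29.01), 'y-': (23, -28.51), 'y+': (73, 26.94)}
b {'x-': (139, -28.86), 'x+': (93, 28.86), 'y-': (0, None), 'y+': (67, 26.56)}
(193, array([0.0594, 0.0627]), array([ 653.2, -113.4]), ((60.81513595581055, 19.083772659301758), 89.52376556396484)) (752, array([0.0601, 0.0634]), array([654.2,   7. ]), ((303.5101623535156, 21.38622283935547), 87.60478210449219))
```

View pics/w8.png

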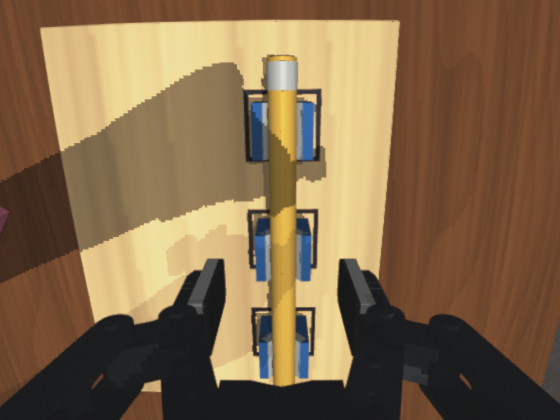

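View pics/s8c.png

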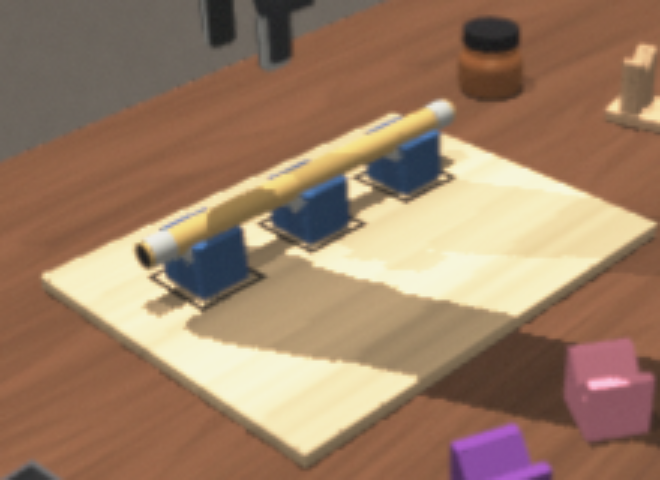

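Both views show the tube seated level in all three grooves (top at 62.8 mm), centred at y ≈ 7 mm. The blocks stand inside their outlines and the gripper is clear.

```bash
python3 -c "
from plant import bot
print(bot.hand_in())"
```

```text
the job is handed in; nothing more can be done
None
```

The job is handed in at about 30 s of the 64 s allowed: the three V-blocks stand in their outlines (centred within about 1 mm by camera), the tube rests level and centred in all three grooves, and I never touched the tray, bottle, jar or look-alikes. One caveat: when I first gripped block_a, the wrist force came close to its full weight; I pressed it down before sliding it, and saw no sign it left the board.

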